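# Blow out, close and pin a clamshell jig, and hold it shut

### The arm

A 6-joint arm with a two-finger parallel gripper is mounted at the origin on a cart in front of the work surface, level with it; the furniture and walls round the work are solid. World frame = base frame: x ahead of the robot, y to its left, z up, the work surface at z = 0. Lengths are in mm, angles in rad, forces in N, time in s.
With the tool pointing down it reaches from about 275 to 850 mm from the base axis. Payload 5.2 kg.
Tool frame: the origin (TCP) lies between the finger pads; the fingertips stand 25 mm ahead of it and the grasp point (between the pads) lies 6 mm ahead of it (ctrl.tcp_to_tips is the distance from the TCP to the fingertips, in mm); z points along the fingers, y is the line along which they close (so a half turn about z gives the same grasp; the last joint's range is limited). The gripper opens to 85 mm and grips with 20 to 120 N. Pads are 22 mm wide; open, the fingers measure 114 mm over their backs; the gripper's body (76 mm by 85 mm) begins 54 mm behind the grasp point. The pads swing forward as they close: fully open they stand 13 mm farther back than shut.
Start: joints at [-1.468, 0.259, 1.535, -0, 1.348, -0.203], TCP at [165.602, -524.482, 222.61] pointing down, gripper open.
Joint ranges: [-3.14, 3.14], [-0.91, 2.08], [0.19, 2.58], [-1.22, 4.36], [0.22, 2.71], [-3.12, 3.12]. Speed limits (rad/s): [2.57, 2.57, 3.14, 3.14, 3.14, 3.14].

### API

Orientations are given as a unit quaternion [w, x, y, z].
In Python, from station import ctrl gives the robot as it stands.
- The arm moves only by the shell command python3 steer.py 'ROWS' [FORCE]. ROWS is a JSON list of rows, 1 to 10 of them, each an object with the fields aperture (the finger opening in mm), sx, sy, sz (the shift in units of 50 mm), drx, dry, drz (a rotation vector in units of 0.25 rad); a field left out counts as zero (the opening has to be given); each row shifts and turns the commanded pose from where the row before left it, along the tool's axes as they then stand; what a row does not reach is not made up. A row lasts 1/10 s, in which the tool goes at most 50 mm and 0.15 rad, less where a joint would pass 70% of its speed; a pose out of reach is approached as far as the arm can. The fingers move at their own pace and stop on an object; FORCE is the grip in N (left out, the last holds). Time passes only in rows, so rows that do not move let the fingers close. It prints the time, the measured TCP pose, the force, the opening and the grip force at its end. Input that does not fit is refused with a message, and nothing moves.
- ctrl.get_state(): the state, without advancing time (a new reading comes with each control period).
- ctrl.read_camera(name): name is "side" or "top" or "wrist"; returns a dict with "image" (400x640x3 uint8, red, green, blue), "range_z" (400x640 float32, mm along the optical axis (not along the pixel's ray), 0 where there is no reading), "K" (3x3 intrinsics, pixels), "rvec" (rotation vector, rad) and "tvec" (3), from world to camera coordinates, as OpenCV has them. Camera axes: x right, y down, z forward; pixel columns grow to the right and rows downward; lengths in mm; the calibration is good to about 2 mm. A picture is of the moment at which its call begins.
- ctrl.close_job(): hands the job in; it is judged then, once.
The state is a dict: "time": time; "q": joint angles; "qd": joint speeds; "tau": joint torques, N m; "ee_pos": TCP position; "orientation": TCP orientation; "force": force on the tool from outside, world axes, zero at the start; "ft_torque": the same for the moment, N m; "finger_gap": finger opening in mm; "gripper_force": force on a finger pad.
Only numpy, scipy, OpenCV 4.12 (cv2) and the standard library are available. Lean on these libraries where they do the work, as an engineer would, in place of code of your own. Each camera call takes 0.05 s, during which the arm holds its last target. There are 200 camera calls.

### The job

Blow out the open clamshell jig by pressing the cap of the air duster beside it right down and letting it spring back up, and only then swing the jig's hinged upper half down onto the sprung plunger. Then take the long pin out of the wooden rack (the short one stays there) and put it through the hole of the upper half into the hole of the lower half, and push it home so that its flange presses the jig fully shut. Finish still holding the pin pushed down: without that push the plunger opens the jig again; do not disturb the other things on the bench.

Things in the scene. Friction and masses are not known exactly. Their poses are not given: they have to be found in the camera images.
- jig: clamshell jig fixed on the bench: aluminium lower half 150 x 110 mm, top face 42 mm over the bench, on a dark foot plate 180 x 150 x 6 mm. Origin: bench level under the centre of the lower half; x points from the front edge (robot side) to the hinge, z up. Hinge axis along y at x = +70 mm, z = 50 mm; pin hole at x = -50 mm, y = 0
- lid (a joint): angle of the jig's hinged upper half: 0 shut (faces 1 mm apart), grows as its front edge swings up and back, 1.6 at most; starts at about 1 to 1.3. The hinge is stiff (0.2 N m), so the half stays where it is left; pressed shut and let go, it is lifted by the plunger to about 0.1 (12 mm at the hole). Pressing it shut takes about 8 N at the hole
- lid_hinge (a point): middle of the hinge axis, 50 mm over the bench. The upper half is an aluminium plate 110 mm wide, 14 mm thick (both faces 7 mm from the axis), reaching from 8 to 148 mm from the axis; a front tongue 36 mm wide and 8 mm thick goes on to 164 mm. Frame turns with the upper half: x from front edge to hinge, z out of the outer face (up when shut)
- lid_hole (a point): centre of the pin hole in the outer face of the upper half, 120 mm from the hinge axis; the hole is 13.5 mm wide and goes through 14 mm. Shut, it is 57 mm over the bench. Frame turns with the upper half
- base_hole (a point): centre of the mouth of the pin hole in the lower half, 42 mm over the bench; the hole is 12.5 mm wide, vertical and 36 mm deep; z up
- pin_long: steel pin, the longer of two alike: shank 10 mm in diameter, 44 mm long with a rounded foot (5 mm), over it a flange 26 mm in diameter and 4 mm thick, over that a dark ribbed grip 15 mm in diameter and 34 mm tall (82 mm in all, 60 g). Origin: tip of the foot, z along the pin to the grip. Starts upright in one hole of the rack, tip 5 mm over the bench
- pin_short: the short pin, same flange and grip, but its shank is only 24 mm long (62 mm in all). Origin: tip of the foot. Starts upright in the other hole of the rack; too short to reach the lower half, stays there
- rack: fixed wooden block 120 x 50 x 25 mm (long along its x) with two holes 11.5 mm wide and 20 mm deep at x = -35 and +35 mm; origin at bench level under its centre, z up
- duster: air duster: small white can, 52 mm in diameter, fixed in a dark stand 80 x 80 mm; origin at bench level under its axis, z up. Its nozzle points along its -y, towards the jig
- cap (a joint): how far the duster's cap is pressed: 0 up, 0.006 m right down; sprung, about 1.5 N to start and 5 N right down
- cap_top (a point): centre of the top of the duster's grey cap (28 mm in diameter), 121.5 mm over the bench when up; moves with the cap
- brush: black brush, 28 x 118 x 24 mm, loose bystander lying near the front edge; origin under its centre
- reel: reel of wire with green flanges, 60 mm in diameter and 45 mm tall, loose bystander; origin under its centre
- loupe: black loupe, 37 mm in diameter and 30 mm tall, loose bystander near the front edge; origin under its centre
- weight: small cream-coloured knobbed weight, 30 mm in diameter and 26 mm tall, loose bystander; origin under its centre
- tin: small round tin with a blue lid, 33 mm in diameter and 16 mm tall, loose bystander; origin under its centre
- plunger_top (a point): top of the jig's sprung steel plunger, 10 mm in diameter, midway across the jig, 90 mm in front of the hinge axis; stands 10 mm over the lower half's face; its spring gives about 6 N standing out and 10 N pressed in

How it is judged (in metres and radians):
On the way, in this order (a step that is already met when the one before it is completed fails the run):
1. the duster's cap is pressed right down while the jig stands open (value of joint cap above 0.0045 m and value of joint lid above 0.6 rad), for 0.05 s.
2. the cap has sprung back up (value of joint cap below 0.001 m and value of joint lid above 0.6 rad), for 0.1 s.
3. the upper half is swung down to the plunger (value of joint lid below 0.17 rad), for 0.2 s.
4. the long pin's tip is through the upper half and in the hole of the lower half (z of pin_long in the frame of base_hole below -0.008 m and horizontal distance between pin_long and base_hole below 0.006 m and angle between the z axis of pin_long and the z axis of base_hole, either way round below 0.15 rad), for 0.1 s.
At the end, for the whole second after the job is handed in: The upper half is within 0.02 rad of shut, the long pin stands in both holes (within 0.12 rad of upright, tip at least 25 mm below the top face of the lower half; about 29 mm when home), the fingers still push on or grip the pin with over 2 N, and the duster's cap is up (value of joint lid below 0.02 rad and value of joint cap below 0.001 m and z of pin_long in the frame of base_hole below -0.025 m and horizontal distance between pin_long and base_hole below 0.006 m and angle between the z axis of pin_long and the z axis of base_hole, either way round below 0.12 rad and contact force between the fingers and pin_long above 2 N); the arm keeps its last pose, push and grip.
It fails at once if the duster is pressed when the jig is no longer open (value of joint cap above 0.003 m and value of joint lid below 0.5 rad).
It fails at once if the short pin is taken from its place (distance of pin_short from where it was at the start of the episode above 0.02 m).
It fails at once if a bystander is disturbed (distance of any of brush, reel, loupe, weight, tin from where it was at the start of the episode above 0.03 m).
It also fails if it takes over 61 s, if anything falls off the work surface, if the arm or the gripper's body presses on something with over 40 N, if the wrist force passes 120 N, or if a joint passes its speed limit or range.

## Working session

There is one attempt and no reset: what is moved stays moved. The work goes in short steps, Python scripts to look and compute and a shell command to move; the robot and the scene stay as the last step left them, time stands still between calls to the robot, and variables do not carry over. Pictures are saved under pics/ and viewed, at most 10 in all, crops included, and the job is handed in when it is done.

```bash
ls; mkdir -p pics
cat > h.py <<'E'
import numpy as np,cv2
from station import ctrl
def cam(n):
    d=ctrl.read_camera(n);R=cv2.Rodrigues(np.array(d['rvec'],float))[0];t=np.array(d['tvec'],float).ravel()
    z=d['range_z'].astype(float);K=np.array(d['K']);v,u=np.mgrid[0:400,0:640]
    P=np.stack([(u-K[0,2])/K[0,0]*z,(v-K[1,2])/K[1,1]*z,z],-1)
    W=(P-t)@R; W[z==0]=np.nan
    return d['image'],W,(K,R,t)
def save(im,n): cv2.imwrite('pics/'+n,im[...,::-1])
E
python3 - <<'E'
from h import *
for n in ['top','side']:
    im,W,c=cam(n); save(im,n+'0.png'); np.savez('pics/'+n+'0.npz',im=im,W=W)
    print(n,(-c[1].T@c[2]).round())
print(ctrl.get_state())
E
```

```text
pics
station.py
steer.py
top [ 340.  -56. 1327.]
side [   6. -981.  537.]
{'time': 0.1, 'q': array([-1.46780831e+00,  2.59259157e-01,  1.53597002e+00, -1.94036407e-05,
        1.34800707e+00, -2.02802848e-01]), 'qd': array([ 0.00111281, -0.00220626, -0.00421249, -0.00057406, -0.0019507 ,
       -0.00123458]), 'tau': array([ 1.93297034e-03, -4.46974969e+01, -2.91244322e+01, -3.64667712e-04,
        6.32113544e-03, -9.08233915e-06]), 'ee_pos': array([ 165.5389447 , -523.9836282 ,  221.86519437]), 'orientation': array([-8.21244608e-04,  9.88333584e-01,  1.52302497e-01,  3.15481895e-05]), 'force': array([0.77293276, 0.17404347, 0.39720604]), 'ft_torque': array([ 0.08754859,  0.00883917, -0.02074844]), 'gripper_force': 0.0, 'finger_gap': 85.19827579863923}
```

View pics/top0.png

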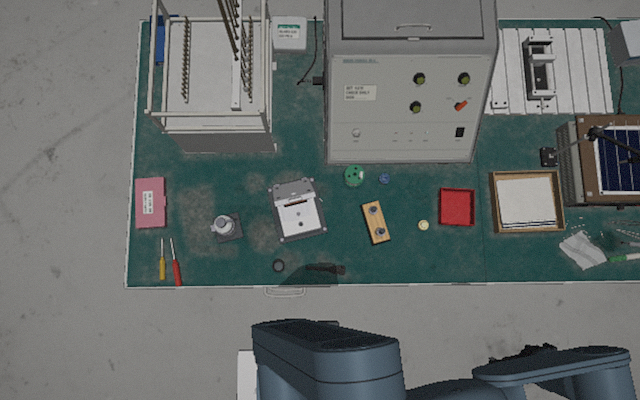

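View pics/side0.png

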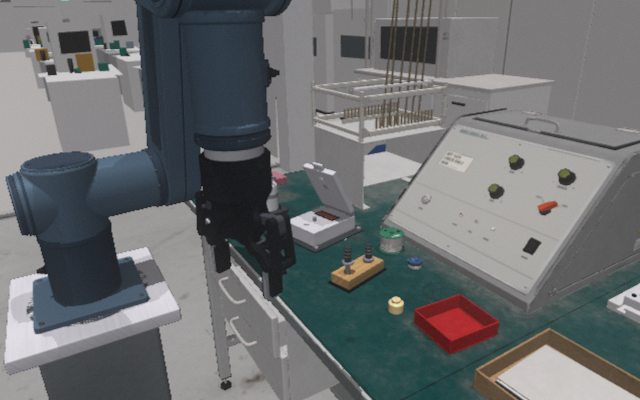

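The top view shows the duster at (224,226), the jig at (298,212) with its lid at (293,188), the rack at (376,222) and the loupe and brush at (279,266) and (325,268). The side view shows the nearer pin at (348,262) as the taller one.

Run:
```python
from h import *
d=np.load('pics/top0.npz');im,W=d['im'],d['W']
c=cv2.resize(im[155:290,195:455],None,fx=3,fy=3,interpolation=cv2.INTER_CUBIC);save(c,'crop.png')
for (u,v) in [(376,211),(380,234),(223,222),(224,226),(298,225),(354,175),(384,178),(423,225),(279,266),(325,268),(293,188),(290,205)]: print(u,v,W[v,u].round())
def comp(lo,hi,zl,zh):
    m=(W[...,2]>zl)&(W[...,2]<zh)&(W[...,0]>lo[0])&(W[...,0]<hi[0])&(W[...,1]>lo[1])&(W[...,1]<hi[1]);return m
Z=W[...,2]
np.set_printoptions(linewidth=250)
print('duster Z');print(Z[214:240:2,208:244:2].round())
print('pins');print(Z[202:242:2,362:392:2].round())
```

```text
376 211 [ 549. -252.   27.]
380 234 [ 477. -257.   53.]
223 222 [507. 184. 126.]
224 226 [500. 187.  97.]
298 225 [507. -19.  46.]
354 175 [ 666. -191.    4.]
384 178 [ 653. -282.   16.]
423 225 [ 505. -390.   31.]
279 266 [390.  38.  17.]
325 268 [383. -97.   9.]
293 188 [601.  -8. 122.]
290 205 [567.   4.  42.]
duster Z
[[  5.  -1.   2.   4.   3.   8.  -3.   1.   1.  11.   5.  11.  13.   8.  13.   3.  -6.   4.]
 [  2.   3.  -1.   4.   2.  90.  93.  90.  89.  84.  63.  14.  nan  14.   7.   4.   3.  -1.]
 [ -3.   0.   8.  10.  86. 120. 120. 118.  94.  94.  93.  59.   7.  12.  10.  13.   2.  -1.]
 [ -2.  -1.   6.  87. 122. 125. 123. 124. 121. 115. 120. 118. 115.   9.  11.  15.   2.   3.]
 [  4.   4.   3.  92. 122. 122. 129. 121. 118.  92.  94.  89.  64.  17.   6.  12.   5.  -4.]
 [ -1.   3.  60.  88. 125. 124. 123. 123. 120.  98.  95.  84.  70.  34.  11.  13.   9.   6.]
 [  2.  60.  58.  86.  94. 118. 126. 118.  97.  95.  88.  85.  68.  35.   7.  13.   6.   5.]
 [  1.  -1.  59.  59.  86. 100.  95.  96.  92.  90.  90.  79.  62.  28.   9.   6.  11.   1.]
 [  2.  -0.  65.  61.  86.  96. 
[... 999 characters left out ...]
.  4.]
 [-1.  3. nan 28. 25. 27. 25. 28. 26. 23. 27.  1. -1.  6. -1.]
 [-1.  3.  9. 23. 26. 26. 25. 31. 28. 21. 27. 29.  4. -1. -3.]
 [ 0. -1.  4. 28. 25. 25. 19. 25. 28. 29. 27. 28. -0. -2.  1.]
 [-3. -1.  4. 27. 25. 23. 25. 22. 29. 28. 25. 28.  7. -3.  1.]
 [ 1.  8.  7. 15. 26. 33. 27. 24. 53. 86. 87. 26. 27. -2. -1.]
 [ 2.  3.  5.  7. 18. 28. 24. 52. 58. 90. 86. 90. 28. -6.  1.]
 [ 6.  5. -2.  4. 22. 24. 25. 58. 57. 75. 85. 57. 24. -0.  0.]
 [ 1.  1.  4.  7. 10. 25. 24. 28. 58. 53. 55. 22. 26. 22.  3.]
 [-1.  4.  1. -4.  4. 24. 24. 24. 24. 26. 23. 27. 28. 27. -3.]
 [-2.  2. -0.  2.  5. 29. 30. 23. 25. 27. 24. 21. 24. 28.  2.]
 [ 1.  7. -3.  7.  1. 19. 24. 24. 21. 25. 25.  6.  2.  4.  4.]]
```

View pics/crop.png

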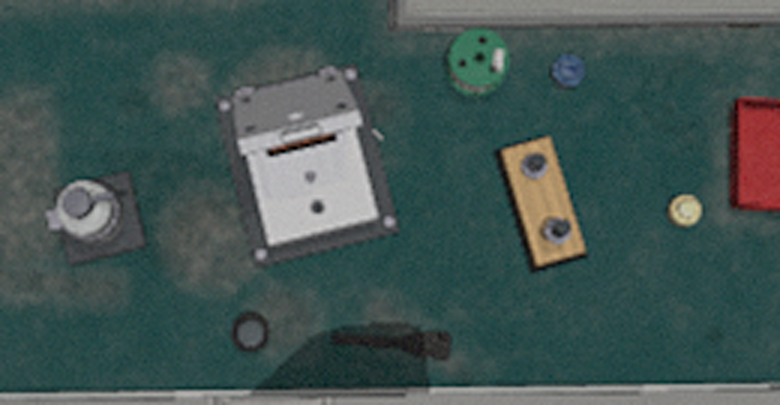

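The crop shows the cap at (77,203), the base hole at (317,207), the plunger at (310,177), the short pin at (534,163) and the long pin, in the hole nearer the robot, at (557,229). The lid is tilted open at the top of the jig.

```bash
cat >> h.py <<'E'
def ray(c,u,v,z):
    K,R,t=c;o=-R.T@t;d=R.T@np.array([(u-K[0,2])/K[0,0],(v-K[1,2])/K[1,1],1]);return o+d*(z-o[2])/d[2]
def proj(c,p):
    K,R,t=c;q=K@(R@np.asarray(p,float)+t);return q[:2]/q[2]
def uv(m):
    v,u=np.nonzero(m);return u.mean(),v.mean()
def box(m,u0,u1,v0,v1):
    o=np.zeros_like(m);o[v0:v1,u0:u1]=m[v0:v1,u0:u1];return o
E
python3 - <<'E'
from h import *
im,W,c=cam('top');Z=W[...,2];g=im.mean(2)
print('cap',ray(c,*uv(box(Z>110,212,226,214,230)),121.5), ray(c,195+77/3,155+203/3,121.5))
print('long',ray(c,*uv(box(Z>70,370,392,225,240)),87),'short',ray(c,*uv(box(Z>56,366,386,202,216)),67))
print('rack ends',ray(c,*uv(box((Z>17)&(Z<45),355,395,195,250)),25))
w=box(g<95,297,305,220,229)
print('hole',uv(w),ray(c,*uv(w),42),'plng',ray(c,195+310/3,155+177/3,52))
# base front edge
for a in [(270,245),(378,217)]: print('corner',ray(c,195+a[0]/3,155+a[1]/3,42))
for a in [(262,255),(388,222),(225,104),(350,75)]: print('screw',ray(c,195+a[0]/3,155+a[1]/3,8))
m=box(Z>70,272,318,170,207);P=W[m]
ct=np.median(P,0);A=P-P.mean(0);_,s,vt=np.linalg.svd(A,full_matrices=0);print(len(P),P.mean(0),s/np.sqrt(len(P)),vt)
print('lid z range',np.percentile(P[:,2],[1,50,99]))
for n,a in dict(reel=(354,175),tin=(384,178),w=(423,225),loupe=(279,266)).items(): print(n,W[a[1],a[0]].round())
E
```

```text
cap [508.41983256 193.46679858 121.5       ] [505.99903696 191.39060823 121.5       ]
long [ 484.66560923 -256.61623188   87.        ] short [ 552.34706836 -238.85197674   67.        ]
rack ends [ 520.07732375 -247.31093638   25.        ]
hole (np.float64(300.3333333333333), np.float64(223.88888888888889)) [510.86018658 -25.73400906  42.        ] plng [538.75843294 -20.30092054  52.        ]
corner [473.6859126   19.28370872  42.        ]
corner [500.02480494 -86.31031161  42.        ]
screw [467.28715211  29.26348646   8.        ]
screw [499.09563635 -97.08178321   8.        ]
screw [621.64243454  66.93956991   8.        ]
screw [650.69953787 -60.49840698   8.        ]
736 [585.49180664  -6.73699847 144.56161967] [43.17563581 31.7877448   3.12960087] [[-0.49683448 -0.14577511  0.85551454]
 [ 0.24718227 -0.96873007 -0.02151694]
 [ 0.83189929  0.20077767  0.51733152]]
lid z range [ 72.20436248 152.08429811 196.40688085]
reel [ 665. -191.    9.]
tin [ 653. -282.   14.]
w [ 506. -391.   25.]
loupe [390.  38.  18.]
```

The rows are not in the units I measure in: shifts go in units of 50 mm and turns go in units of 0.25 rad. I convert before sending: -34 mm is -0.68, 32 mm is 0.64.

```bash
python3 steer.py '[{"aperture":0,"sx":0.64,"sy":-0.68},{"aperture":0,"sx":0.64,"sy":-0.68},{"aperture":0,"sx":0.64,"sy":-0.68},{"aperture":0,"sx":0.64,"sy":-0.68},{"aperture":0,"sx":0.64,"sy":-0.68},{"aperture":0,"sx":0.64,"sy":-0.68},{"aperture":0,"sx":0.64,"sy":-0.68},{"aperture":0,"sx":0.64,"sy":-0.68},{"aperture":0,"sx":0.64,"sy":-0.68},{"aperture":0,"sx":0.64,"sy":-0.68}]'; python3 steer.py '[{"aperture":0,"sx":0.64,"sy":-0.68},{"aperture":0,"sx":0.64,"sy":-0.68},{"aperture":0,"sx":0.64,"sy":-0.68},{"aperture":0,"sx":0.64,"sy":-0.68},{"aperture":0,"sx":0.64,"sy":-0.68},{"aperture":0,"sx":0.6,"sy":-0.7,"sz":0.2},{"aperture":0,"sx":0.6,"sy":-0.7,"sz":0.2},{"aperture":0},{"aperture":0}]'
python3 - <<'E'
from h import *
im,W,c=cam('top');save(im[155:290,195:455].repeat(3,0).repeat(3,1),'t1.png')
im,W,c=cam('wrist');save(im,'w1.png');np.savez('pics/w1.npz',W=W);s=ctrl.get_state();print(s['time'],s['ee_pos'],s['orientation'],s['force'])
p=proj(c,[507,192.5,121.5]);print(p)
m=(W[...,2]>112)&(np.hypot(W[...,0]-507,W[...,1]-192)<22);print(m.sum(),np.nanmedian(W[m],0) if m.any() else '')
E
```

```text
time: 1.15
ee_pos: [368.7, -102.1, 222.7]
orientation: [0.0, 0.988, 0.152, 0.0]
force: [0.9, -0.9, 0.6]
finger_gap: -0.3
gripper_force: 0.0
time: 2.05
ee_pos: [505.3, 191.9, 201.5]
orientation: [0.0, 0.988, 0.154, -0.001]
force: [-0.5, -0.6, 0.3]
finger_gap: -0.0
gripper_force: 0.0
2.15 [505.52053751 190.37682909 202.56612372] [ 2.50713185e-04  9.88352390e-01  1.52182006e-01 -3.56632575e-04] [-0.41552598 -0.02568151 -0.90526764]
[314.78716672 210.10828441]
15902 [519.14940129 194.59780363 281.47428474]
```

View pics/w1.png

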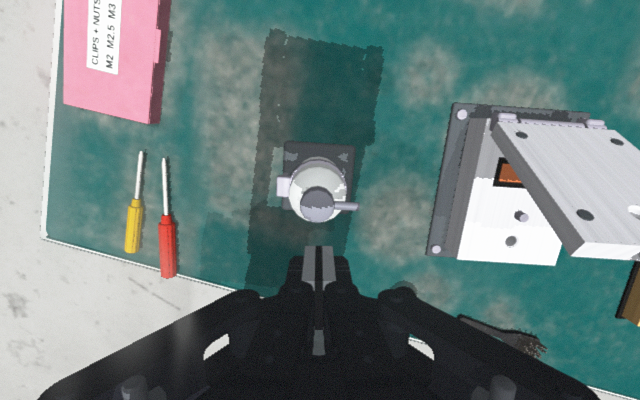

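The wrist view shows the cap at about (317,204), the nozzle pointing right at (350,206), and the jig with its base hole at (511,240), plunger at (521,216) and the open lid's hole at (585,214).

Run:
```python
from h import *
im,W,c=cam('wrist');g=im.astype(float).mean(2)
print('cap',ray(c,317,204.5,121.5)); 
m=box(g<110,503,520,234,247);print('hole',uv(m),ray(c,*uv(m),42),'plunger',ray(c,521,216,52))
for a in [(437,250),(461,114)]: print('screw',ray(c,*a,8))
s=cv2.resize(im[170:240,270:370],None,fx=6,fy=6);save(s,'cap.png')
```

```text
cap [511.98953981 191.62684317 121.5       ]
hole (np.float64(511.75), np.float64(237.75)) [518.01066938 -27.64745511  42.        ] plunger [544.32675674 -17.8467835   52.        ]
screw [470.0286281   25.71452594   8.        ]
screw [623.83861511  65.0849342    8.        ]
```

View pics/cap.png

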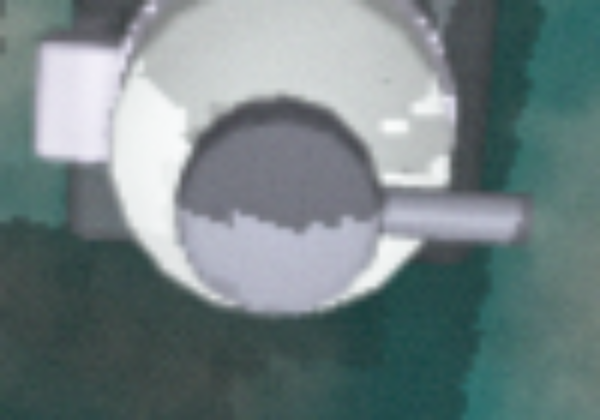

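The crop shows the cap's disc at about (280,210), i.e. image pixel (316.7,205), with the nozzle to its right.

Scaled: 25 mm is 0.5, 4 mm is 0.08.

```bash
python3 steer.py '[{"aperture":0,"sx":0.08,"sz":0.5},{"aperture":0,"sz":0.5},{"aperture":0},{"aperture":0,"sz":0.08},{"aperture":0,"sz":0.08},{"aperture":0,"sz":0.04},{"aperture":0}]'
```

```text
time: 2.9
ee_pos: [510.0, 192.3, 143.1]
orientation: [-0.0, 0.988, 0.152, 0.0]
force: [-0.4, 0.3, -0.3]
finger_gap: -0.3
gripper_force: 0.0
```

```bash
python3 steer.py '[{"aperture":0,"sz":0.04},{"aperture":0}]'; python3 steer.py '[{"aperture":0,"sz":0.04},{"aperture":0}]';python3 steer.py '[{"aperture":0,"sz":0.02},{"aperture":0}]'
```

```text
time: 3.1
ee_pos: [509.8, 192.5, 140.7]
orientation: [-0.0, 0.988, 0.152, 0.0]
force: [-0.3, 0.9, 0.6]
finger_gap: -0.1
gripper_force: 0.0
time: 3.3
ee_pos: [509.6, 192.4, 138.4]
orientation: [0.0, 0.988, 0.152, -0.0]
force: [-0.3, -0.4, -0.7]
finger_gap: 0.1
gripper_force: 0.0
time: 3.5
ee_pos: [509.7, 192.4, 137.5]
orientation: [0.0, 0.988, 0.152, -0.0]
force: [0.5, -0.7, -0.7]
finger_gap: -0.3
gripper_force: 0.0
```

Run:
```python
from h import *
print(ctrl.tcp_to_tips)
im,W,c=cam('wrist');save(cv2.resize(im[160:300,220:420],None,fx=4,fy=4),'w2.png')
im,W,c=cam('side');print('side',proj(c,[510,192,121]))
```

```text
25.0
side [267.9052717  172.47816244]
```

View pics/w2.png

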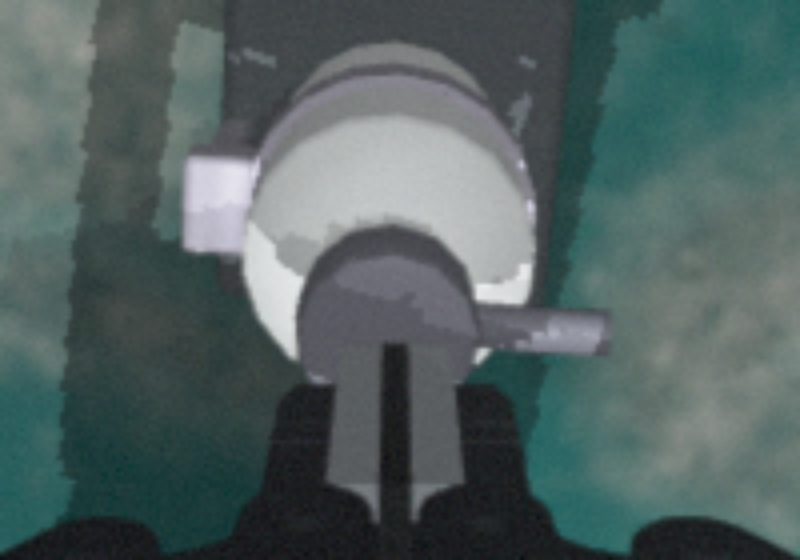

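The picture shows the finger tips at (395,345) overlapping the robot side of the cap, whose centre is near (388,315); with no force felt, they may be missing it.

Run:
```python
from h import *
im,W,c=cam('wrist');np.set_printoptions(linewidth=220,suppress=True)
print('campos',-c[1].T@c[2]);print(ctrl.get_state()['ee_pos'])
print('tip proj (crop px)',(proj(c,[509.7,192.4,112.5])-[220,160])*4)
for z in(121.5,118,112): print(z,(proj(c,[509.7,192.4,z])-[220,160])*4)
for v in range(214,252,3): print(v,W[v,316].round(1),W[v,305].round(1),W[v,326].round(1))
```

```text
campos [579.39658763 212.784151   289.02130158]
[509.77385439 192.38716209 137.61116936]
tip proj (crop px) [382.00788073 319.09428229]
121.5 [381.53728092 342.58836264]
118 [381.72553036 333.19025533]
112 [382.03277171 317.85163263]
214 [521.1 195.7  97.5] [518.5 202.5  96.2] [522.8 189.4  96.8]
217 [523.3 196.3 110.7] [nan nan nan] [521.3 189.   98.1]
220 [523.4 196.3 116.6] [519.4 202.2 110.8] [524.  190.3 113.1]
223 [522.8 196.1 120.2] [519.4 201.9 115.9] [524.2 190.5 119.2]
226 [521.3 195.7 121.1] [519.1 201.7 120.3] [522.8 190.1 120.3]
229 [519.5 195.1 121. ] [517.6 201.2 120.9] [521.6 189.7 121.9]
232 [518.5 194.8 122.9] [516.2 200.7 121.9] [519.9 189.2 122.2]
235 [516.5 194.1 122.4] [514.6 200.2 122.4] [517.9 188.5 121.3]
238 [514.4 193.5 121.5] [nan nan nan] [516.3 188.  121.8]
241 [nan nan nan] [510.8 199.1 121.8] [514.2 187.3 121.1]
244 [510.3 192.2 120.2] [509.  198.5 121.7] [512.5 186.8 121.4]
247 [522.1 195.7 152.7] [520.5 200.7 152.5] [523.5 191.1 152.5]
250 [522.2 195.7 156.4] [520.1 200.5 155.1] [523.3 191.1 155.6]
```

```bash
python3 steer.py '[{"aperture":0,"sz":0.08},{"aperture":0,"sz":0.08},{"aperture":0}]'; python3 steer.py '[{"aperture":0,"sz":0.08},{"aperture":0,"sz":0.08},{"aperture":0}]';  python3 - <<'E'
from h import *
im,W,c=cam('wrist');np.set_printoptions(linewidth=220,suppress=True)
for v in range(220,256,3): print(v,W[v,316].round(1),W[v,305].round(1),W[v,326].round(1))
E
```

```text
time: 3.95
ee_pos: [509.2, 192.3, 128.8]
orientation: [0.0, 0.988, 0.152, -0.001]
force: [-1.3, -0.2, -0.2]
finger_gap: -0.1
gripper_force: 0.0
time: 4.25
ee_pos: [509.2, 192.3, 120.8]
orientation: [0.0, 0.988, 0.152, -0.001]
force: [1.0, 0.3, -0.2]
finger_gap: -0.1
gripper_force: 0.0
220 [521.7 195.9  96.4] [519.6 202.2  96. ] [523.3 190.1  95.7]
223 [520.7 195.6  98.7] [518.3 201.7  97.5] [522.3 189.8  98.2]
226 [523.5 196.4 112.1] [516.6 201.2  97.9] [520.9 189.4  99.3]
229 [523.  196.2 115.5] [520.2 201.7 112.6] [523.8 190.7 112.8]
232 [523.1 196.2 120. ] [520.4 201.5 117.6] [523.7 190.8 117.4]
235 [522.  195.8 121.4] [519.6 201.2 119.7] [523.1 190.7 120.2]
238 [520.1 195.2 120.7] [518.5 200.8 121.1] [522.1 190.4 121.8]
241 [518.7 194.8 121.3] [517.3 200.4 122.2] [520.4 189.8 121.6]
244 [517.  194.3 121. ] [515.2 199.8 120.8] [518.5 189.2 120.8]
247 [522.1 195.7 136.9] [520.1 200.6 136. ] [522.7 190.9 135.1]
250 [521.8 195.6 139.7] [520.3 200.5 139.8] [522.9 191.1 139. ]
253 [521.6 195.6 142.6] [519.7 200.3 141.8] [522.9 191.1 142.3]
```

Scaled: 5 mm is 0.1.

```bash
python3 steer.py '[{"aperture":0,"sz":0.1},{"aperture":0,"sz":0.1},{"aperture":0}]'; python3 steer.py '[{"aperture":0,"sz":0.04},{"aperture":0,"sz":0.04},{"aperture":0}]';python3 steer.py '[{"aperture":0,"sz":0.04},{"aperture":0}]'
```

```text
time: 4.6
ee_pos: [509.9, 192.4, 111.2]
orientation: [-0.0, 0.988, 0.152, 0.0]
force: [-0.6, -0.6, 2.1]
finger_gap: -0.0
gripper_force: 1.2
time: 4.9
ee_pos: [509.9, 192.4, 107.8]
orientation: [0.0, 0.988, 0.152, 0.0]
force: [-1.1, -0.9, 3.7]
finger_gap: -0.2
gripper_force: 2.2
time: 5.1
ee_pos: [509.9, 192.4, 106.8]
orientation: [0.0, 0.988, 0.152, 0.0]
force: [-3.0, -0.6, 11.6]
finger_gap: 0.4
gripper_force: 5.5
```

Scaled: 1 mm is 0.02, 36 mm is 0.72, 0.06 rad is 0.24.

```bash
python3 steer.py '[{"aperture":0,"sz":-0.2},{"aperture":0,"sz":-0.5},{"aperture":0,"sz":-0.5},{"aperture":0,"sz":-0.6},{"aperture":0,"sx":0.02,"sy":0.72},{"aperture":0,"sx":0.02,"sy":0.72},{"aperture":0,"sx":0.02,"sy":0.72},{"aperture":0,"sx":0.02,"sy":0.72},{"aperture":0,"sx":0.02,"sy":0.72},{"aperture":0,"sx":0.02,"sy":0.7,"drz":0.24}]'; python3 steer.py '[{"aperture":0},{"aperture":0}]'
python3 - <<'E'
from h import *
im,W,c=cam('top');s=ctrl.get_state();print(s['ee_pos'])
m=box(W[...,2]>110,212,226,214,230);print(np.median(W[m],0),m.sum())
im,W,c=cam('wrist');save(im,'w3.png')
C=np.array([560.7,-16,0]);a=np.array([.970,.243,0])
for n,p in dict(hole=C-50*a+[0,0,42],front=C-75*a+[0,0,42],lidtip=C+(70-164*np.cos(1.03))*a+[0,0,50+164*np.sin(1.03)]).items(): print(n,proj(c,p))
E
```

```text
time: 6.1
ee_pos: [580.2, -12.3, 195.4]
orientation: [-0.0, 0.993, 0.122, -0.0]
force: [0.9, -0.8, -0.5]
finger_gap: -0.2
gripper_force: 0.0
time: 6.3
ee_pos: [579.9, -11.4, 195.1]
orientation: [-0.0, 0.993, 0.122, -0.001]
force: [-0.3, 0.1, -0.2]
finger_gap: -0.3
gripper_force: 0.0
[579.68250753 -10.45294994 195.1740348 ]
[498.30898148 187.96976069 125.45291698] 118
hole [317.5547466  254.44182333]
front [317.56678839 275.30668906]
lidtip [316.90864835 307.99270916]
```

View pics/w3.png

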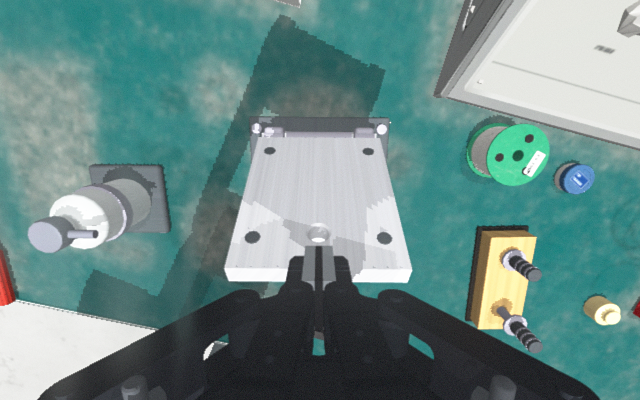

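The wrist view shows the finger tips at (318,250) over the lid's outer face just behind its hole (318,233), centred across it, and the rack with both pins at (500,290).

```bash
python3 steer.py '[{"aperture":0,"sx":-0.1,"sz":0.54},{"aperture":0,"sx":-0.26,"sz":0.22},{"aperture":0,"sx":-0.26,"sz":0.22},{"aperture":0,"sx":-0.2,"sz":0.2},{"aperture":0,"sx":-0.18,"sz":0.2},{"aperture":0,"sx":-0.16,"sz":0.24},{"aperture":0,"sx":-0.14,"sz":0.24},{"aperture":0,"sx":-0.1,"sz":0.26},{"aperture":0,"sx":-0.1,"sz":0.22},{"aperture":0}]'
python3 - <<'E'
from h import *
im,W,c=cam('wrist');save(im,'w4.png')
im,W,c=cam('side');C=np.array([560.7,-16,0]);a=np.array([.970,.243,0]);b=np.array([-.243,.97,0])
im,W,c=cam('top');d=(W-C);x=d@a;y=d@b
for x0 in (55,40,20,0,-20): 
  m=(abs(x-x0)<6)&(abs(abs(y)-40)<10)&(W[...,2]>15);print(x0,m.sum(),np.median(W[m][:,2]))
E
```

```text
time: 7.4
ee_pos: [505.4, -27.4, 77.5]
orientation: [-0.001, 0.992, 0.124, -0.002]
force: [0.0, 0.1, 0.1]
finger_gap: -0.1
gripper_force: 0.0
55 0 nan
40 0 nan
20 0 nan
0 24 477.60356718765854
-20 58 488.81934205214804
  return _methods._mean(a, axis=axis, dtype=dtype,
  ret = ret.dtype.type(ret / rcount)
```

View pics/w4.png

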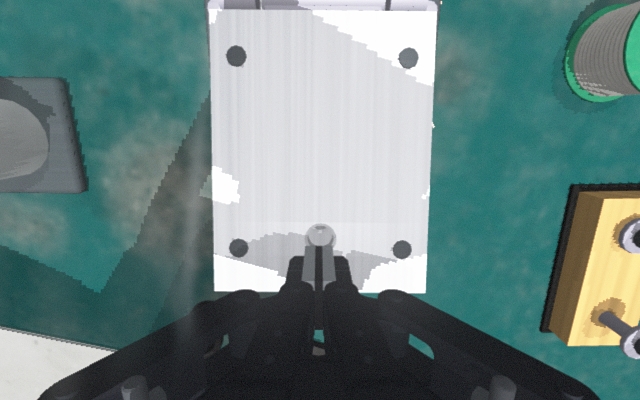

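The wrist view shows the lid swung down and nearly level, with its hole at (320,236) just ahead of the finger tips.

```bash
cat >> h.py <<'E'
def lid(W):
    C=np.array([560.7,-16,0]);a=np.array([.970,.243,0]);b=np.array([-.243,.97,0])
    x=(W-C)@a;y=(W-C)@b;z=W[...,2];m=(x>-60)&(x<50)&(abs(y)>20)&(abs(y)<48)&(z>45)&(z<110)
    p=np.polyfit(x[m],z[m],1);r=abs(z[m]-np.polyval(p,x[m]))<4;p=np.polyfit(x[m][r],z[m][r],1);return -p[0],np.polyval(p,-50)
E
for i in 1 2; do python3 steer.py '[{"aperture":0,"sx":-0.02,"sz":0.08},{"aperture":0}]'
python3 - <<'E'
from h import *
im,W,c=cam('wrist');print('lid',lid(W))
E
done
```

```text
time: 7.75
ee_pos: [506.5, -29.1, 74.6]
orientation: [0.0, 0.992, 0.123, 0.0]
force: [0.1, -0.8, -0.4]
finger_gap: -0.3
gripper_force: 0.1
lid (np.float64(0.19419037544616638), np.float64(81.10520409793413))
time: 8.0
ee_pos: [505.1, -29.5, 70.2]
orientation: [-0.0, 0.992, 0.123, -0.0]
force: [0.1, -0.3, 0.8]
finger_gap: 0.3
gripper_force: 0.0
lid (np.float64(0.15936522236096018), np.float64(76.79222277133024))
```

```bash
for i in 1 2; do python3 steer.py '[{"aperture":0,"sz":0.08},{"aperture":0}]'
python3 - <<'E'
from h import *
im,W,c=cam('wrist');print('lid',lid(W))
E
done
```

```text
time: 8.25
ee_pos: [505.2, -29.5, 66.1]
orientation: [-0.0, 0.992, 0.123, -0.0]
force: [0.6, -0.1, -0.0]
finger_gap: -0.1
gripper_force: 0.0
lid (np.float64(0.12933188373676438), np.float64(73.08543537516307))
time: 8.5
ee_pos: [505.7, -29.7, 62.4]
orientation: [0.0, 0.992, 0.123, 0.0]
force: [-0.5, -0.0, -0.0]
finger_gap: 0.2
gripper_force: 0.0
lid (np.float64(0.10209296222203298), np.float64(69.75153181630728))
```

Scaled: 36 mm is 0.72, -16 mm is -0.32.

```bash
python3 steer.py '[{"aperture":0,"sz":-0.3},{"aperture":0,"sz":-0.8},{"aperture":50,"sz":-0.9},{"aperture":50,"sx":-0.32,"sy":0.72},{"aperture":50,"sx":-0.32,"sy":0.72},{"aperture":50,"sx":-0.34,"sy":0.72},{"aperture":50,"sx":-0.34,"sy":0.72},{"aperture":50,"sx":-0.34,"sy":0.72},{"aperture":50,"sx":-0.34,"sy":0.7},{"aperture":50}]';python3 steer.py '[{"aperture":50},{"aperture":50}]'
python3 - <<'E'
from h import *
im,W,c=cam('wrist');save(im,'w5.png');print(proj(c,[484.7,-256.6,87]),proj(c,[552.3,-238.9,67]));np.savez('pics/w5.npz',W=W)
print('lid',lid(W))
m=(W[...,2]>75)&(W[...,2]<95)&(np.hypot(W[...,0]-485,W[...,1]+256)<20);print(m.sum(),W[m].mean(0),uv(m))
m=(W[...,2]>57)&(W[...,2]<75)&(np.hypot(W[...,0]-552,W[...,1]+239)<20);print(m.sum(),W[m].mean(0),uv(m))
E
```

```text
time: 9.55
ee_pos: [460.0, -267.1, 162.6]
orientation: [0.001, 0.993, 0.12, -0.0]
force: [-0.6, -0.0, 0.5]
finger_gap: 49.7
gripper_force: 0.0
time: 9.75
ee_pos: [460.7, -261.4, 162.4]
orientation: [-0.001, 0.992, 0.123, -0.0]
force: [-0.5, 0.6, 0.4]
finger_gap: 49.9
gripper_force: 0.0
[317.71669825 183.75060518] [316.7702789   86.46774661]
lid (np.float64(0.10869667424199041), np.float64(69.70867999117601))
347 [ 487.90116003 -261.34423171   85.83232816] (np.float64(324.8933717579251), np.float64(180.87896253602307))
355 [ 554.14867514 -243.38009369   66.35489047] (np.float64(323.1802816901409), np.float64(85.51549295774647))
```

View pics/w5.png

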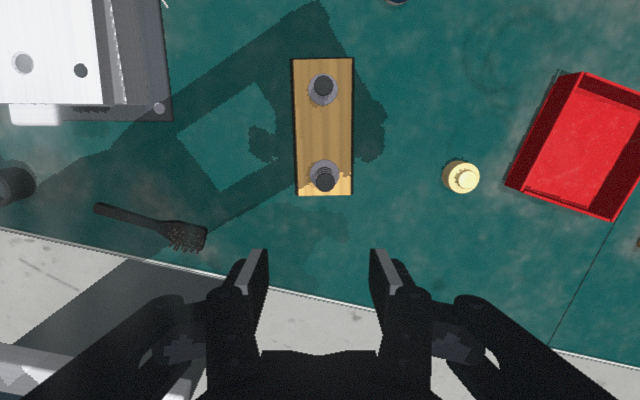

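The wrist view shows the rack between the open fingers with the short pin at (323,86) and the long pin's top at (325,181). The fingers' midline is near column 318.5, and the jig is at the upper left.

Scaled: 24.5 mm is 0.49, 15 mm is 0.3.

```bash
python3 steer.py '[{"aperture":50,"sx":0.49,"sy":0.08},{"aperture":50,"sz":0.6},{"aperture":50,"sz":0.6},{"aperture":50,"sz":0.3},{"aperture":50}]';python3 steer.py '[{"aperture":50,"sz":0.3},{"aperture":50,"sz":0.28},{"aperture":50,"sz":0.2},{"aperture":50}]'
python3 - <<'E'
from h import *
im,W,c=cam('wrist');np.set_printoptions(linewidth=200,suppress=True)
e=ctrl.get_state()['ee_pos'];print(e)
a=np.array([.97,.243,0]);b=np.array([.243,-.97,0]);x=(W-e)@a;y=(W-e)@b;z=W[...,2]
m=(z>50)&(z<95)&(abs(x)<35)&(abs(y)<60)
for lo in (-60,-50,-40,-30,-20,-8,8,20,30,40,50):
  k=m&(y>lo)&(y<lo+10); 
  if k.any(): print(lo,k.sum(),np.percentile(z[k],[1,50,99]).round(),np.percentile(x[k],[1,99]).round())
k=(z>80)&(z<92)&(abs(y)<14)&(abs(x)<25);print('pin',k.sum(),x[k].mean(),y[k].mean(),uv(k))
E
```

```text
time: 10.3
ee_pos: [484.4, -257.6, 85.3]
orientation: [-0.002, 0.992, 0.124, -0.002]
force: [0.4, 0.8, 0.0]
finger_gap: 50.2
gripper_force: 0.0
time: 10.7
ee_pos: [485.3, -259.4, 48.2]
orientation: [-0.001, 0.992, 0.123, -0.0]
force: [-0.0, 0.2, 0.0]
finger_gap: 50.1
gripper_force: 0.0
[ 485.73052975 -259.91829822   48.84365148]
-40 331 [66. 80. 93.] [ 8. 13.]
-30 1205 [61. 81. 95.] [-9. 13.]
-20 19 [51. 53. 54.] [-2.  4.]
-8 1288 [51. 75. 88.] [-5. 13.]
8 411 [51. 53. 87.] [-7. 11.]
20 1042 [61. 81. 95.] [-9. 13.]
30 510 [65. 81. 94.] [ 8. 13.]
pin 1085 2.53759715428923 1.868292055439293 (np.float64(320.2764976958525), np.float64(291.4516129032258))
```

```bash
python3 steer.py '[{"aperture":5},{"aperture":5},{"aperture":5},{"aperture":5}]' 80;python3 steer.py '[{"aperture":5},{"aperture":5}]'
```

```text
time: 11.15
ee_pos: [486.1, -260.9, 49.5]
orientation: [0.001, 0.992, 0.123, 0.001]
force: [-0.4, -0.4, 3.5]
finger_gap: 12.7
gripper_force: 78.0
time: 11.35
ee_pos: [486.1, -260.8, 49.3]
orientation: [0.001, 0.992, 0.123, 0.001]
force: [-0.5, -1.2, 5.0]
finger_gap: 12.5
gripper_force: 78.2
```

Scaled: -40 mm is -0.8, -20 mm is -0.4.

```bash
python3 steer.py '[{"aperture":5,"sz":-0.2},{"aperture":5,"sz":-0.4},{"aperture":5,"sz":-0.8},{"aperture":5,"sz":-0.8}]';python3 steer.py '[{"aperture":5,"sx":0.12,"sy":-0.74},{"aperture":5,"sx":0.12,"sy":-0.74},{"aperture":5,"sx":0.12,"sy":-0.74},{"aperture":5,"sx":0.12,"sy":-0.74},{"aperture":5,"sx":0.12,"sy":-0.72},{"aperture":5,"sx":0.12,"sy":-0.72},{"aperture":5},{"aperture":5},{"aperture":5}]'
python3 - <<'E'
from h import *
im,W,c=cam('wrist');e=ctrl.get_state()['ee_pos'];print(e,'lid',lid(W))
g=im.mean(2);u,v=proj(c,[512,-27.5,69]);print(u,v)
u,v=int(u),int(v);save(np.hstack([cv2.resize(im[v-40:v+40,u-50:u+50],None,fx=4,fy=4),cv2.resize(im[180:300,250:400],None,fx=2.667,fy=2.667)]),'w6.png')
np.savez('pics/w6.npz',W=W,im=im,K=c[0],R=c[1],t=c[2],e=e)
E
```

```text
time: 11.75
ee_pos: [484.6, -259.6, 159.2]
orientation: [-0.001, 0.992, 0.123, -0.001]
force: [0.2, -0.3, -1.5]
finger_gap: 12.9
gripper_force: 78.4
time: 12.65
ee_pos: [467.1, -39.0, 158.8]
orientation: [0.0, 0.992, 0.122, 0.0]
force: [-0.4, 0.9, -1.2]
finger_gap: 12.8
gripper_force: 78.5
[467.17953955 -39.23367307 158.71920113] lid (np.float64(0.10192772127913025), np.float64(69.74567494449252))
315.79979079259465 152.17355733003131
```

View pics/w6.png

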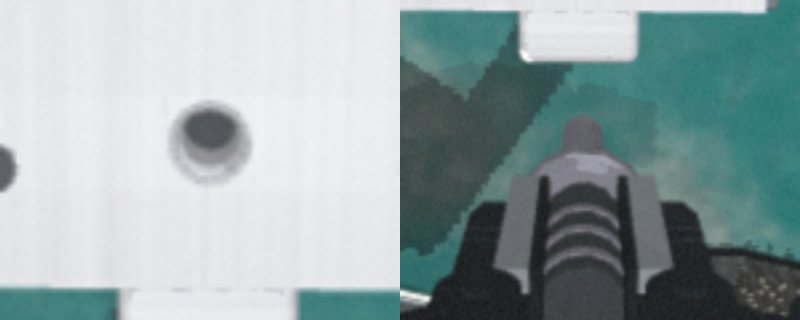

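The left half of the picture shows the lid hole's rim centred at (209.5,141), which is image (317.4,147.3). The right half shows the gripped pin's foot upright at (583,118–137), which is image (318.6,231).

Run:
```python
from h import *
d=np.load('pics/w6.npz');c=(d['K'],d['R'],d['t']);e=d['e'];a=np.array([.97,.243,0]);b=np.array([.243,-.97,0])
f=ray(c,318.6,231.4,e[2]-44.3+5);h=ray(c,317.4,147.3,69.7)
print('foot rel ee',(f-e)@a,(f-e)@b,'hole',h,'hole-foot',(h-f)@a,(h-f)@b)
# dark bottom of base hole
W=d['W'];m=(abs((W-h)@a)<12)&(abs((W-h)@b)<12);print(np.nanmedian(W[m],0))
```

```text
foot rel ee 0.14647283657007226 1.559932072806887 hole [515.97176527 -27.78501764  69.7       ] hole-foot 49.964009372812725 -0.8086169892015462
[513.64526674 -28.25717616  68.66489525]
```

The rows are not in the units I measure in: shifts go in units of 50 mm and turns go in units of 0.25 rad. I convert before sending: -0.4 mm is -0.008, 24.7 mm is 0.494.

```bash
python3 steer.py '[{"aperture":5,"sx":0.492,"sy":-0.008},{"aperture":5,"sx":0.494,"sy":-0.008},{"aperture":5,"sz":0.4},{"aperture":5,"sz":0.28},{"aperture":5},{"aperture":5}]' 100;python3 steer.py '[{"aperture":5,"sz":0.08},{"aperture":5,"sz":0.08},{"aperture":5}]';python3 steer.py '[{"aperture":5,"sz":0.06},{"aperture":5,"sz":0.06},{"aperture":5}]'
```

```text
time: 13.3
ee_pos: [514.6, -26.4, 124.6]
orientation: [-0.0, 0.993, 0.122, -0.0]
force: [0.2, -0.5, -0.4]
finger_gap: 12.0
gripper_force: 97.6
time: 13.6
ee_pos: [514.4, -25.5, 116.5]
orientation: [-0.0, 0.992, 0.122, -0.0]
force: [-0.4, -0.4, -0.6]
finger_gap: 11.9
gripper_force: 97.6
time: 13.9
ee_pos: [514.3, -25.3, 110.2]
orientation: [-0.0, 0.992, 0.123, -0.0]
force: [-0.6, 0.3, -0.4]
finger_gap: 12.0
gripper_force: 97.6
```

```bash
for i in 1 2 3; do python3 steer.py '[{"aperture":5,"sz":0.08},{"aperture":5,"sz":0.08},{"aperture":5}]' | egrep 'pos|force'; done
```

```text
ee_pos: [514.1, -25.3, 101.9]
force: [0.7, 0.1, -1.2]
gripper_force: 97.6
ee_pos: [514.1, -25.3, 93.9]
force: [-0.1, 0.1, -0.8]
gripper_force: 97.6
ee_pos: [514.1, -25.3, 86.0]
force: [0.1, 0.5, -0.4]
gripper_force: 97.6
```

```bash
for i in 1 2 3; do python3 steer.py '[{"aperture":5,"sz":0.08},{"aperture":5,"sz":0.06},{"aperture":5}]' | egrep 'pos|force|ori'; done
```

```text
ee_pos: [514.2, -25.3, 79.1]
orientation: [-0.0, 0.992, 0.123, -0.0]
force: [0.1, -0.4, -0.4]
gripper_force: 97.6
ee_pos: [514.3, -25.3, 72.1]
orientation: [-0.0, 0.992, 0.123, -0.0]
force: [0.2, -0.2, -0.2]
gripper_force: 97.6
ee_pos: [514.4, -25.5, 65.4]
orientation: [0.0, 0.992, 0.123, -0.0]
force: [-0.4, 0.5, 1.4]
gripper_force: 98.0
```

In the hole; now push home against the plunger.

```bash
for i in 1 2 3 4; do python3 steer.py '[{"aperture":5,"sz":0.04},{"aperture":5},{"aperture":5}]' | egrep 'pos|force|ori'; done
python3 - <<'E'
from h import *
im,W,c=cam('wrist');print('lid',lid(W))
E
```

```text
ee_pos: [514.6, -25.4, 63.6]
orientation: [-0.0, 0.992, 0.123, 0.0]
force: [-2.0, -0.7, 2.1]
gripper_force: 98.1
ee_pos: [514.5, -25.5, 61.6]
orientation: [-0.0, 0.992, 0.123, -0.0]
force: [-2.8, -1.1, 3.7]
gripper_force: 98.1
ee_pos: [514.6, -25.4, 59.6]
orientation: [-0.0, 0.992, 0.123, 0.0]
force: [-2.2, -0.6, 3.2]
gripper_force: 98.2
ee_pos: [514.6, -25.5, 57.9]
orientation: [0.0, 0.992, 0.123, 0.0]
force: [-4.5, 0.1, 6.1]
gripper_force: 99.0
lid (np.float64(-0.000775281526130069), np.float64(57.146508889653425))
```

```bash
for i in 1 2; do python3 steer.py '[{"aperture":5,"sz":0.02},{"aperture":5},{"aperture":5}]' | egrep 'pos|force|ori'; done
python3 - <<'E'
from h import *
for _ in range(2):
  im,W,c=cam('wrist');print('lid',lid(W))
print(ctrl.get_state()['force'],ctrl.get_state()['time'])
E
```

```text
ee_pos: [514.6, -25.5, 57.8]
orientation: [0.0, 0.992, 0.123, 0.0]
force: [-6.1, -0.6, 13.1]
gripper_force: 99.7
ee_pos: [514.7, -25.5, 57.6]
orientation: [0.0, 0.992, 0.123, 0.0]
force: [-8.8, 0.1, 20.9]
gripper_force: 100.7
lid (np.float64(-0.0017231585525457503), np.float64(57.02538035290182))
lid (np.float64(-0.0015697121491109259), np.float64(57.036771046035796))
[-9.35947078  0.16468706 21.12783453] 17.65
```

```bash
python3 -c "
from station import ctrl
print(ctrl.close_job())"
```

```text
the job is handed in; nothing more can be done
None
```

I handed the job in at about 17.7 s: the duster was pressed and sprang back, the jig was then swung down, and the long pin is pushed home with the gripper still pressing it at about 21 N; the wrist camera reads the lid as shut and the pin tip sits about 29 mm deep, but the hand-in call returned no verdict.

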